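Close a sample pot in the guarded lid press

TASK

Close the lid of the sample pot with the bench lid press: with the fingertips push the loaded carriage fully home under the ram by its front tab, reach through the window of the guard and press the lever down until the lid is fully seated, let the lever come up again, then draw the carriage fully back out by its tab. Do not touch the guard, touch or lift the pot or its lid, or work the lever unless the carriage is home; leave everything standing about where it is. Nothing is to be grasped.

Things in the scene. Friction and masses are not known exactly. Their poses are not given: they have to be found in the camera images.
- press: Grey bench lid press, standing fixed on the table, 245 mm long and 190 mm wide at its base. Origin on the table surface (z=0), straight under the ram axis. Its x points from the front (loading end, towards the robot) to the back, along the carriage's travel; y to its left; z up. It stands at a different place and yaw each time. The numbers below in the press frame are (x,y,z) in mm.
- guard: Fixed aluminium sheet hood over the ram and lever, 112 mm long (press x -50 to +62), 182 mm wide (press y -72 to +110), top at z=150 (window trim and screw heads to 152). Same origin and axes as the press. Must not be touched. Its front has an opening below z=92 for the carriage and pot; its top has one square window, over the lever pad.
- window (a point): Centre of the window in the guard's top, at press (0,55,150). The clear opening inside its black rubber edge trim measures 79 mm along x and 81 mm along y. Axes as the press.
- pad (a point): Centre of the top face of the lever's black 36 x 36 mm pad, under the window: at rest at press (0,55,137), 13 mm below the guard's top. Pressed straight down it sinks 20 mm in all.
- lever (a joint): Angle of the press lever, rad: 0 at rest (up), 0.205 hard down (stop). It pivots at press (y=-45, z=129) about the press's x, 100 mm right of the pad, and drives the ram straight down 45 mm per rad. A spring returns it: 2.5 N at the pad at first, about 4.5 N at the bottom; while the lid goes on, 10 to 11 N in all (the lid begins to move at about 0.08 rad), then it meets a firm stop, at about 0.19 to 0.205 rad, with the lid seated.
- tab (a point): Upright steel tab at the carriage's front end, 6 mm thick (x), 56 mm wide (y), top at z=90. The point is on its centre line at z=75. A 34 mm wide neck (top z=24) joins it to the carriage; 104 mm lie free between its back and the pot's lid. Drawn out it stands at press x=-220; home at x=-135, its back face 82 mm in front of the guard.
- carriage (a joint): Travel of the carriage along the press's +x, m: 0 drawn out against the front stop (as at the start), 0.085 home against the back stop with the pot under the ram. About 2 N friction and light damping (12 N per m/s); stays where it is left. Drawn out, the tab stands 45 to 95 mm from the table's raised wooden front board (72 mm high, inner face at world x=0.368): fingertips above z=75 clear that board.
- pot: White round sample pot, 50 mm across and 44 mm high, standing loose in the carriage's black ring (2 mm play, 10 mm high). Origin at the centre of its underside, at z=24. Loaded at press x=-85 at the start. Must not be touched or lifted by hand.
- lid (a joint): How far the pot's grey lid (56 mm across, 14 mm high) is pressed on, m: 0 loosely on, 0.005 fully seated. Needs 12 N on the lid and stays where it is left. Starts between 0 and 0.0012.
- lid_top (a point): Centre of the top face of that lid: z=75 when loosely on, z=70 when seated. The ram's face stands at z=78.5 with the lever up.
- pot_b: Bystander: a closed sample pot, 56 mm across and 46 mm high, standing loose on the right of the press. Origin at the centre of its underside.
- pot_c: Bystander: another such closed pot, on the right of the press.
- carrot_a: Bystander: loose carrot, about 150 mm long and 45 mm high, beside the front right of the press. Origin at its underside.
- tape_reel: Bystander: small reel of tape lying flat, 55 mm across, 11 mm high, left of the carriage. Origin at its underside.
- tape_masking: Bystander: roll of masking tape lying flat, 100 mm across, 25 mm high, at the right. Origin at its underside.
Mind the look-alikes: they are no part of the job. What is shaped like the pot but purple or yellow is not meant.

How it is judged:
On the way, in this order (a step that is already met when the one before it is completed fails the run):
1. the carriage is fully home under the ram, lever still up (value of joint carriage above 0.081 m and value of joint lever below 0.03 rad), for 0.1 s.
2. the lid is pressed fully on with the lever, carriage home (value of joint lid above 0.0042 m and value of joint lever above 0.15 rad and value of joint carriage above 0.08 m), for 0.1 s.
3. the lever is up again, the carriage still home (value of joint lever below 0.03 rad and value of joint carriage above 0.078 m), for 0.1 s.
At the end, for the whole second after the job is handed in: The lid is pressed on (at least 4.2 of 5 mm), the lever is up (under 0.03 rad), the carriage is drawn out (within 8 mm of its front stop) and the pot stands upright and at rest in its ring (value of joint carriage below 0.008 m and value of joint lid above 0.0042 m and value of joint lever below 0.03 rad and x of pot in the frame of press below -0.072 m and angle between pot's own z axis and vertical below 0.1 rad and height (world z) of pot below 0.028 m and linear speed of pot below 0.02 m/s); the robot touches nothing.
It fails at once if the guard is touched (contact force between any of the fingers, the arm and guard above 0.3 N).
It fails at once if the pot or its lid is touched by the robot (contact force between any of the fingers, the arm and pot above 0.3 N).
It fails at once if the pot is lifted or tipped (height (world z) of pot above 0.032 m or angle between pot's own z axis and vertical above 0.2 rad).
It fails at once if the lever is worked while the carriage is not home (value of joint lever above 0.06 rad and value of joint carriage below 0.079 m).
It fails at once if a bystander is moved more than 20 mm (distance of any of pot_b, pot_c, carrot_a, tape_reel, tape_masking from where it was at the start of the episode above 0.02 m).
It also fails if it takes over 54 s, if anything falls off the work surface, if the arm or the gripper's body presses on something with over 40 N, if the wrist force passes 120 N, or if a joint passes its speed limit or range.

ROBOT

A 6-joint arm with a two-finger parallel gripper is mounted at the origin on a cart in front of the work surface, level with it; the furniture and walls round the work are solid. World frame = base frame: x ahead of the robot, y to its left, z up, the work surface at z = 0. Lengths are in m, angles in rad, forces in N, time in s.
With the tool pointing down it reaches from about 0.275 to 0.85 m from the base axis. Payload 5.2 kg.
Tool frame: the origin (TCP) lies midway between the tips of the shut fingers; the grasp point (between the pads) lies 19 mm behind it; z points along the fingers, y is the direction in which the jaws open and shut (so a half turn about z gives the same grasp; the last joint's range is limited). The gripper opens to 85 mm and grips with 20 to 120 N. Pads are 22 mm wide; open, the fingers measure 114 mm over their backs; the gripper's body (76 mm by 85 mm) begins 54 mm behind the grasp point. The pads swing forward as they close: fully open they stand 13 mm farther back than shut.
Start: joints at [-1.417, 0.259, 1.535, -0, 1.348, -0.203], TCP at [0.192, -0.515, 0.193] pointing down, gripper open.
Joint ranges: [-3.14, 3.14], [-0.91, 2.08], [0.19, 2.58], [-1.22, 4.36], [0.22, 2.71], [-3.12, 3.12]. Speed limits (rad/s): [2.57, 2.57, 3.14, 3.14, 3.14, 3.14].

INTERFACE

Orientations are given as a unit quaternion [w, x, y, z].
In Python, from rig import arm gives the robot as it stands.
- The arm moves only by the tool servo_tool, never from a script. Its arguments are lists of equal length, an entry for each row: "rot": the turn, a rotation vector about the tool's x, y, z in rad, a list of three; "linear": the shift along the tool's x, y, z in m, a list of three; "claw": the opening, from -1 (shut) to 1 (fully open), so that 0 is half open. In form: {"rot": [[ax, ay, az], ...], "linear": [[tx, ty, tz], ...], "claw": [claw, ...]}. A call has 1 to 20 rows; each row shifts and turns the commanded pose from where the row before left it, along the tool's axes as they then stand; what a row does not reach is not made up. A row lasts 1/10 s, in which the tool goes at most 50 mm and 8.59 degrees, less where a joint would pass 70% of its speed; a pose out of reach is approached as far as the arm can. A call is refused whole if a number of a shift passes 0.05 or a number of a turn 0.15, either way. A call with a gripper value outside its range is refused whole. The fingers move at their own pace and stop on an object; the grip force is fixed at half the most. Time passes only in rows, so rows that do not move let the fingers close. It gives the time, the measured TCP pose, the force and the opening at its end, in the units of the state.
- arm.read_state(): the state, without advancing time (a new reading comes with each control period).
- arm.camera(name): name is "scene" or "top" or "wrist"; returns a dict with "color" (400x640x3 uint8, red, green, blue), "camera_matrix" (3x3 intrinsics, pixels), "k1" (the pictures are not rectified: a ray, as slopes to the right and down, at radius r is drawn at 1 + k1 r^2 times it, then the intrinsics apply), "R" (3x3) and "t" (3): a world point X has camera coordinates R X + t; the wrist camera has in their place "mount" (4x4, takes a point from camera to tool coordinates, whose origin is the TCP and whose axes are the flange's). Camera axes: x right, y down, z forward; pixel columns grow to the right and rows downward; lengths in m; the calibration is good to about 2 mm. A picture is of the moment at which its call begins: read the wrist's pose just before it. There is no depth.
- arm.close_job(): hands the job in, once; it reports no verdict.
The state is a dict: "time": time; "q": joint angles; "qvel": joint speeds; "tau": joint torques, N m; "tool_pos": TCP position; "tcp_rot": TCP orientation; "wrist_force": force on the tool from outside, world axes, zero at the start; "moment": the same for the moment, N m; "grip_width": finger opening in m.
Only numpy, scipy, OpenCV 4.12 (cv2) and the standard library are available. Lean on these libraries where they do the work, as an engineer would, in place of code of your own. Each camera call takes 0.05 s, during which the arm holds its last target. There are 200 camera calls.

## Working session

There is one attempt and no reset: what is moved stays moved. The work goes in short steps, Python scripts to look and compute and a tool call to move; the robot and the scene stay as the last step left them, time stands still between calls to the robot, and variables do not carry over. Pictures are saved under pics/ and viewed, about 8 in all and at most 12, crops included, and the job is handed in when it is done.

Besides the shell and the picture viewer there is one more tool, called after "Emit:" as name(argument=value, ...) on one line, values as JSON. servo_tool: Moves the arm, as the interface text tells. Its arguments: {"type":"object","properties":{"rot":{"type":"array"},"linear":{"type":"array"},"claw":{"type":"array"}},"required":["rot","linear","claw"]}

```bash
ls; mkdir -p pics; python3 - <<'E'
from rig import arm
import cv2,numpy as np
s=arm.read_state(); print(s)
for n in("scene","top"):
    c=arm.camera(n); cv2.imwrite(f"pics/{n}0.png",c["color"][...,::-1])
    print(n,c["camera_matrix"].tolist(),c["k1"],np.round(c["R"],4).tolist(),c["t"])
c=arm.camera("wrist");print(c["camera_matrix"].tolist(),c["k1"],c["mount"])
E
```

```text
pics
{'time': 0.0, 'q': array([-1.41678697e+00,  2.59316674e-01,  1.53611695e+00,  1.18271389e-05,
        1.34801206e+00, -2.02775754e-01]), 'qvel': array([-0.00079858,  0.00211037,  0.00039162, -0.00049677, -0.00090494,
        0.00023633]), 'tau': array([-1.58286883e-03, -4.46034229e+01, -2.90577096e+01, -6.11249197e-04,
        1.15750014e-02, -2.83260391e-06]), 'tool_pos': array([ 0.1920371 , -0.51472597,  0.19177535]), 'tcp_rot': array([-9.26095819e-04,  9.84130012e-01,  1.77446503e-01,  2.83535760e-05]), 'wrist_force': array([ 0.17849285, -0.09486824, -0.53313051]), 'moment': array([0.00448143, 0.02924284, 0.00792734]), 'grip_width': 0.08517326922153855}
scene [[390.5653451185676, 0.0, 323.13309705274065], [0.0, 390.5653451185676, 202.65055121550284], [0.0, 0.0, 1.0]] -0.0911854471756763 [[0.8757, -0.4829, 0.0043], [-0.2551, -0.47, -0.845], [0.41, 0.7388, -0.5348]] [-0.62688442  0.13191088  0.94861146]
top [[364.9568668977126, 0.0, 318.4262703075389], [0.0, 364.9568668977126, 199.61234769385095], [0.0, 0.0, 1.0]] 0.013808538408998532 [[-0.0495, -0.9988, -0.003], [-0.9695, 0.0488, -0.2402], [0.2401, -0.009, -0.9707]] [-0.23861046  0.59609759  0.81014088]
[[348.82667820074107, 0.0, 318.0028447454732], [0.0, 348.82667820074107, 205.47681006660366], [0.0, 0.0, 1.0]] -0.04197321911029852 [[ 1.38200880e-04 -9.50956952e-01 -3.09323223e-01  7.84996123e-02]
 [ 9.99999911e-01  2.54595753e-04 -3.35922833e-04  1.58700956e-04]
 [ 3.98200532e-04 -3.09323149e-01  9.50956903e-01 -1.81801137e-01]
 [ 0.00000000e+00  0.00000000e+00  0.00000000e+00  1.00000000e+00]]
```

View pics/top0.png

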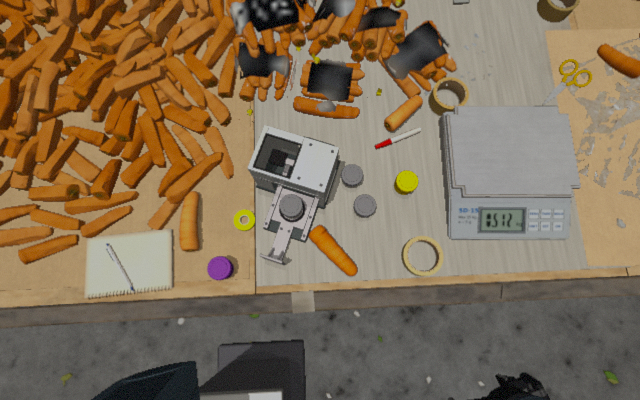

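View pics/scene0.png

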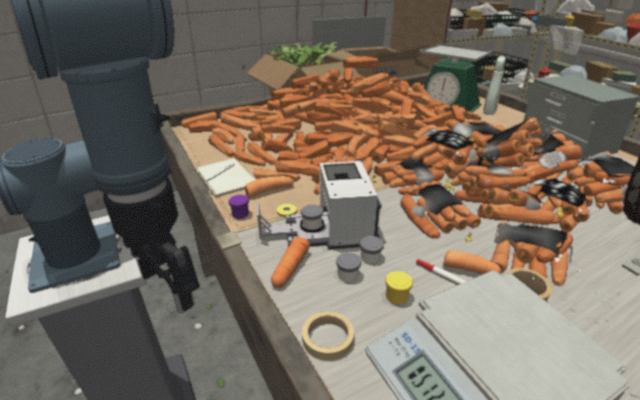

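Top view: the press guard is at about (295,160), the pot to close in the carriage ring at (291,206) and the tab at (277,258). Look-alikes are the grey pots at (352,175) and (365,205), purple at (220,267) and yellow at (406,181). I choose the one in the carriage ring, and check it in a close crop.

```bash
python3 - <<'E'
import cv2
im=cv2.imread("pics/top0.png")[122:272,240:350]
cv2.imwrite("pics/crop0.png",cv2.resize(im,None,fx=4,fy=4,interpolation=cv2.INTER_CUBIC))
E
```

```text
(no output)
```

View pics/crop0.png

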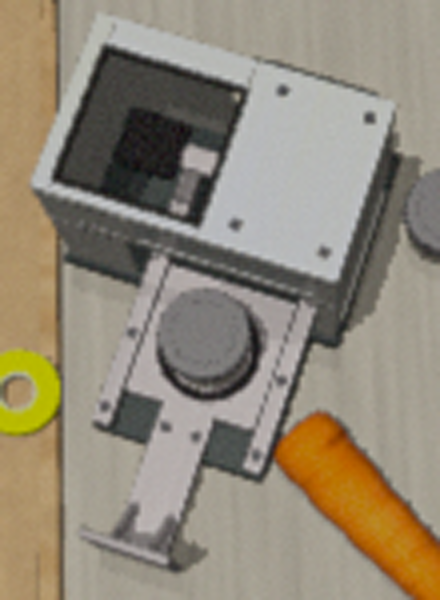

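The crop shows the guard top's corners at (35,188), (98,13), (395,103) and (335,280). The lid is at (206,330), the tab top runs from (82,528) to (172,565), and the pad is at (152,143). I'll fit the press pose.

```bash
cat > h.py <<'E'
import numpy as np,cv2
from scipy.optimize import least_squares
from scipy.spatial.transform import Rotation as Ro
from rig import arm
def proj(X,K,k1,R,t):
    c=np.atleast_2d(X)@np.asarray(R).T+np.asarray(t); u=c[:,:2]/c[:,2:]
    u=u*(1+k1*(u**2).sum(1,keepdims=True)); K=np.asarray(K)
    return u*[K[0,0],K[1,1]]+K[:2,2]
def p2w(p,P):
    P=np.atleast_2d(P)/1000.; c,s=np.cos(p[2]),np.sin(p[2])
    return np.c_[p[0]+c*P[:,0]-s*P[:,1],p[1]+s*P[:,0]+c*P[:,1],P[:,2]]
def wristcam(s,c):
    w,x,y,z=s["tcp_rot"]; T=np.eye(4); T[:3,:3]=Ro.from_quat([x,y,z,w]).as_matrix(); T[:3,3]=s["tool_pos"]
    M=np.linalg.inv(T@c["mount"]); return M[:3,:3],M[:3,3]
def fit(obs,p0=(.5,.1,0)): # obs: list of (P, px, K,k1,R,t)
    def f(p): return np.concatenate([(proj(p2w(p,P),K,k,R,t)-px).ravel() for P,px,K,k,R,t in obs])
    r=least_squares(f,p0,loss="soft_l1"); return r.x,f(r.x).reshape(-1,2)
E
python3 - <<'E'
from h import *
c=arm.camera("top")
P=[[-50,110,150],[62,110,150],[62,-72,150],[-50,-72,150],[-85,0,75],[-220,28,90],[-220,-28,90],[0,55,137]]
d=np.array([[35,188],[98,13],[395,103],[335,280],[206,330],[83,530],[171,565],[152,143]])
px=(d+.5)/4-.5+[240,122]
for y0 in(0,-.3,.3):
    p,r=fit([(P,px,c["camera_matrix"],c["k1"],c["R"],c["t"])],(.5,.1,y0)); print(p,np.round(r,1).tolist())
print(p2w(p,[[-220,0,75],[-135,0,75],[0,55,150],[0,55,137],[-50,0,150]]))
E
```

```text
[ 0.65275277 -0.23103617 -0.35879974] [[-1.5, -0.3], [-0.3, -0.3], [0.6, -0.5], [0.8, 0.5], [-0.3, 0.7], [-0.7, 0.5], [0.5, -0.7], [0.4, 0.0]]
[ 0.65275277 -0.23103617 -0.35879974] [[-1.5, -0.3], [-0.3, -0.3], [0.6, -0.5], [0.8, 0.5], [-0.3, 0.7], [-0.7, 0.5], [0.5, -0.7], [0.4, 0.0]]
[ 0.65275277 -0.23103617 -0.35879974] [[-1.5, -0.3], [-0.3, -0.3], [0.6, -0.5], [0.8, 0.5], [-0.3, 0.7], [-0.7, 0.5], [0.5, -0.7], [0.4, 0.0]]
[[ 0.4467626  -0.15378302  0.075     ]
 [ 0.52634971 -0.18363083  0.075     ]
 [ 0.67206606 -0.17953863  0.15      ]
 [ 0.67206606 -0.17953863  0.137     ]
 [ 0.60593682 -0.21347864  0.15      ]]
```

Emit:
servo_tool(rot=[[0,0,0.143],[0,0,0.143],[0,0,0.143],[0,0,0.143],[0,0,0.144],[0,0,0],[0,0,0],[0,0,0],[0,0,0],[0,0,0],[0,0,0],[0,0,0],[0,0,0],[0,0,0],[0,0,0],[0,0,0],[0,0,0],[0,0,0]], linear=[[0,0,0],[0,0,0],[0,0,0],[0,0,0],[0,0,0],[0.0079,-0.0388,0],[0.0079,-0.0388,0],[0.0079,-0.0388,0],[0.0079,-0.0388,0],[0.0079,-0.0388,0],[0.0079,-0.0388,0],[0.0079,-0.0388,0],[0.0079,-0.0388,0],[0.0079,-0.0388,0],[0.0079,-0.0388,0],[0.0079,-0.0388,0],[0,0,0],[0,0,0]], claw=[-1,-1,-1,-1,-1,-1,-1,-1,-1,-1,-1,-1,-1,-1,-1,-1,-1,-1])

```text
time: 2.0
tool_pos: [0.4236, -0.1457, 0.1925]
tcp_rot: [0.0, 0.984, -0.177, -0.0]
wrist_force: [-0.0, -1.0, 0.3]
grip_width: 0.0001
```

```bash
cat >> h.py <<'E'
p=np.array([0.65275,-0.23104,-0.3588])
def tcp(s,p=p):
    d=s["tool_pos"]-[p[0],p[1],0]; c,n=np.cos(p[2]),np.sin(p[2])
    w,x,y,z=s["tcp_rot"]; M=Ro.from_quat([x,y,z,w]).as_matrix()
    return np.round([1000*(c*d[0]+n*d[1]),1000*(-n*d[0]+c*d[1]),1000*d[2]],1),"yaw err",round(np.arctan2(M[1,0],M[0,0])-p[2],4),"tilt",np.round(M[:2,2],4)
def look(name):
    s=arm.read_state(); c=arm.camera("wrist"); cv2.imwrite(f"pics/{name}.png",c["color"][...,::-1])
    R,t=wristcam(s,c); np.savez(f"pics/{name}.npz",K=c["camera_matrix"],k=c["k1"],R=R,t=t)
    print(s["time"],tcp(s),s["wrist_force"],s["grip_width"]); return c["camera_matrix"],c["k1"],R,t
E
python3 - <<'E'
from h import *
a=look("w1")
P=[[-223,28,90],[-223,-28,90],[-85,0,75],[-50,110,150],[-50,-72,150],[-39.5,95.5,150],[-39.5,14.5,150]]
print(np.round(proj(p2w(p,P),*a)).tolist())
E
```

```text
2.0 (array([-244.6,   -0.6,  192.5]), 'yaw err', np.float64(0.0025), 'tilt', array([-0.0005, -0.0003])) [-0.03166037 -1.00448852  0.29121355] 7.36595733792127e-05
[[283.0, 165.0], [350.0, 165.0], [317.0, -18.0], [113.0, -127.0], [451.0, -130.0], [137.0, -151.0], [289.0, -155.0]]
```

View pics/w1.png

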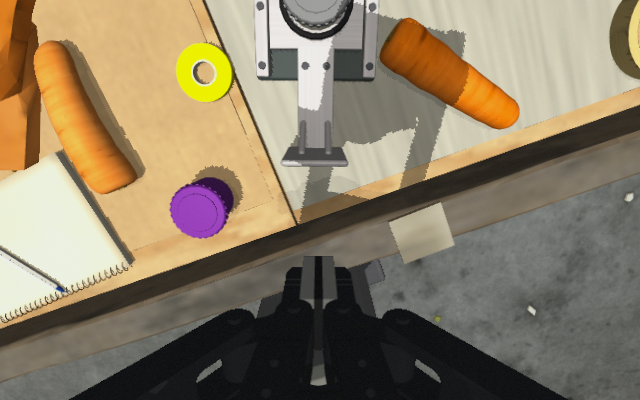

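The tab's front top edge runs from (281,163) to (348,163), within 2 px of the prediction, so the pose fit is good. Next: descend in front of the tab and push.

Emit:
servo_tool(rot=[[0,0,0],[0,0,0],[0,0,0],[0,0,0],[0,0,0],[0,0,0]], linear=[[0,0,0.02],[0,0,0.03],[0,0,0.03],[0,0,0.022],[0,0,0.01],[0,0,0]], claw=[-1,-1,-1,-1,-1,-1])

```text
time: 2.65
tool_pos: [0.4222, -0.1469, 0.0796]
tcp_rot: [-0.0, 0.984, -0.18, -0.001]
wrist_force: [-0.1, 0.1, 0.4]
grip_width: 0.0
```

Emit:
servo_tool(rot=[[0,0,0],[0,0,0],[0,0,0],[0,0,0],[0,0,0],[0,0,0],[0,0,0],[0,0,0],[0,0,0],[0,0,0],[0,0,0],[0,0,0],[0,0,0],[0,0,0],[0,0,0],[0,0,0]], linear=[[0.004,0,0],[0.004,0,0],[0.004,0,0],[0.005,0,0],[0.006,0,0],[0.007,0,0],[0.007,0,0],[0.007,0,0],[0.007,0,0],[0.007,0,0],[0.007,0,0],[0.007,0,0],[0.007,0,0],[0.006,0,0],[0.005,0,0],[0,0,0]], claw=[-1,-1,-1,-1,-1,-1,-1,-1,-1,-1,-1,-1,-1,-1,-1,-1])

```text
time: 4.25
tool_pos: [0.5084, -0.1783, 0.0806]
tcp_rot: [0.0, 0.984, -0.179, 0.0]
wrist_force: [-0.9, -0.0, 0.5]
grip_width: 0.0
```

```bash
python3 - <<'E'
from h import *
s=arm.read_state();print(s["time"],tcp(s),s["wrist_force"])
E
```

```text
4.25 (array([-153.7,   -1.3,   80.6]), 'yaw err', np.float64(-0.0004), 'tilt', array([ 0.0003, -0.0002])) [-0.8608899  -0.04194152  0.47257669]
```

Emit:
servo_tool(rot=[[0,0,0],[0,0,0],[0,0,0],[0,0,0]], linear=[[0.002,0,0],[0.002,0,0],[0.002,0,0],[0,0,0]], claw=[-1,-1,-1,-1])

```text
time: 4.65
tool_pos: [0.5136, -0.1802, 0.0807]
tcp_rot: [0.0, 0.984, -0.179, 0.0]
wrist_force: [0.6, -0.8, -0.4]
grip_width: -0.0003
```

Emit:
servo_tool(rot=[[0,0,0],[0,0,0],[0,0,0]], linear=[[0.002,0,0],[0.002,0,0],[0,0,0]], claw=[-1,-1,-1])

```text
time: 4.95
tool_pos: [0.5174, -0.1817, 0.0807]
tcp_rot: [0.0, 0.984, -0.179, 0.0]
wrist_force: [0.2, 0.2, 0.6]
grip_width: -0.0001
```

```bash
python3 - <<'E'
from h import *
s=arm.read_state();print(s["time"],tcp(s),s["wrist_force"])
E
```

```text
4.95 (array([-144. ,   -1.3,   80.7]), 'yaw err', np.float64(-0.0004), 'tilt', array([ 0.0003, -0.0002])) [0.20047128 0.15291779 0.60391757]
```

Emit:
servo_tool(rot=[[0,0,0],[0,0,0],[0,0,0]], linear=[[0.002,0,0],[0.002,0,0],[0,0,0]], claw=[-1,-1,-1])

```text
time: 5.25
tool_pos: [0.5212, -0.1831, 0.0806]
tcp_rot: [0.0, 0.984, -0.179, 0.0]
wrist_force: [0.7, -0.1, -0.1]
grip_width: -0.0002
```

```bash
python3 - <<'E'
from h import *
a=look("w2")
for x in(-138,-132):print(x,np.round(proj(p2w(p,[[x,28,90],[x,-28,90]]),*a)).tolist())
E
```

```text
5.25 (array([-140. ,   -1.3,   80.6]), 'yaw err', np.float64(-0.0003), 'tilt', array([ 0.0002, -0.0002])) [ 0.7232698  -0.12354197 -0.11629381] -0.00020745434761398378
-138 [[263.0, 242.0], [366.0, 242.0]]
-132 [[262.0, 232.0], [367.0, 232.0]]
```

View pics/w2.png

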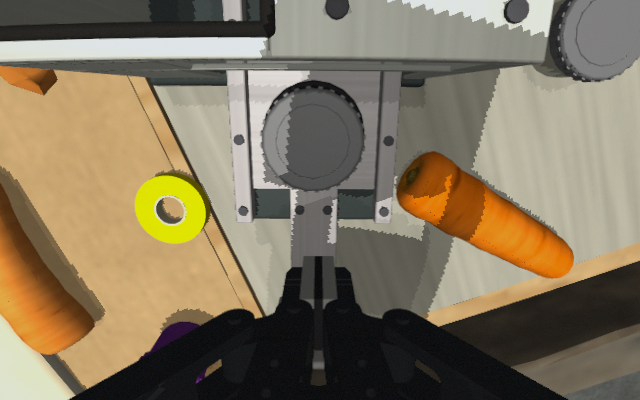

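```bash
python3 - <<'E'
from h import *
d=np.load("pics/w2.npz");a=d["K"],float(d["k"]),d["R"],d["t"]
for x in(-85,-60,-40,0):print(x,np.round(proj(p2w(p,[[x,0,75],[x-135,28,90],[-50,-72,150]]),*a)).tolist())
A=arm.camera("top")["color"][122:272,240:350,::-1];B=arm.camera("scene")["color"][150:270,230:390,::-1]
A=cv2.resize(A,None,fx=3,fy=3,interpolation=2);B=cv2.resize(B,None,fx=2.9,fy=2.9,interpolation=2)
o=np.zeros((450,800,3),np.uint8);o[:,:330]=A;o[:B.shape[0],334:334+B.shape[1]]=B;cv2.imwrite("pics/ts1.png",o)
E
```

```text
-85 [[314.0, 139.0], [270.0, 364.0], [548.0, 56.0]]
-60 [[314.0, 90.0], [268.0, 330.0], [548.0, 56.0]]
-40 [[314.0, 48.0], [266.0, 301.0], [548.0, 56.0]]
0 [[314.0, -43.0], [262.0, 237.0], [548.0, 56.0]]
```

View pics/ts1.png

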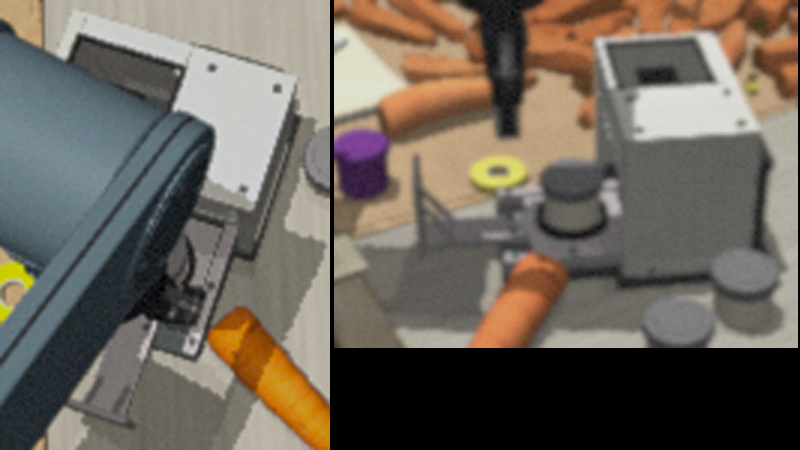

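```bash
python3 - <<'E'
from h import *
c=arm.camera("scene");a=c["camera_matrix"],c["k1"],c["R"],c["t"]
s=arm.read_state();x=s["tool_pos"]
for dz in(0,.01,.02,.03,.04):print(dz,proj(x+[0,0,dz],*a).round(1))
print("tab top",proj(p2w(p,[[-220,28,90],[-220,-28,90],[-220,28,75]]),*a).round(1))
# guard corners, lid
print(proj(p2w(p,[[-50,110,150],[-50,-72,150],[62,-72,150],[-85,0,75],[-220,28,70]]),*a).round(1))
E
```

```text
0 [[290.5 209.4]]
0.01 [[290.4 206. ]]
0.02 [[290.2 202.7]]
0.03 [[290.  199.3]]
0.04 [[289.9 195.8]]
tab top [[258.4 202.4]
 [258.5 214.6]
 [258.9 207.3]]
[[320.  162.8]
 [330.9 197.9]
 [378.1 194.5]
 [312.3 209.3]
 [259.1 209. ]]
```

The carriage has not moved: the fingers passed over the tab, although the reported TCP z is 0.081. In the scene view the visible tip is at about (290,197), but the TCP projects to (290,209). I'll look closer.

```bash
python3 - <<'E'
from h import *
B=arm.camera("scene")["color"][140:220,250:340,::-1].copy()
B=cv2.resize(B,None,fx=7,fy=7,interpolation=2)
W=cv2.imread("pics/w2.png")[230:400,240:400]
o=np.zeros((560,800,3),np.uint8);o[:,:630]=B;o[:170,635:795]=W;cv2.imwrite("pics/ts2.png",o)
E
```

```text
(no output)
```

View pics/ts2.png

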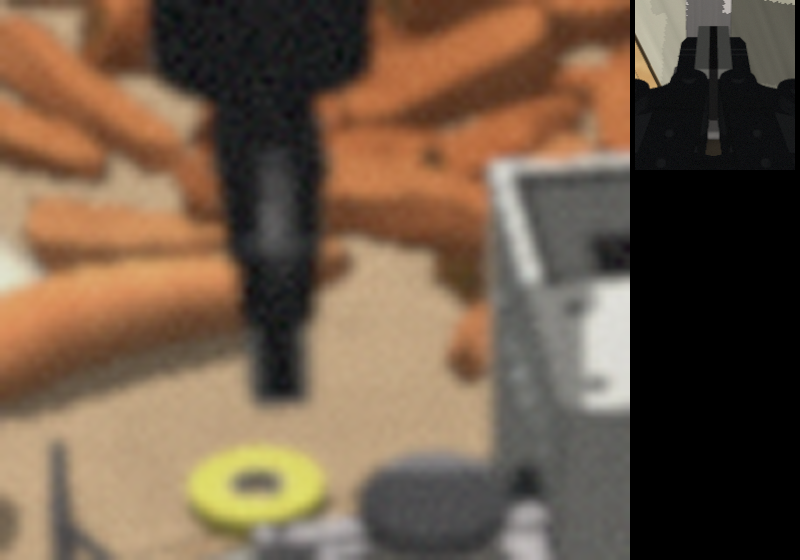

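The crop puts the fingertip at about (290,197), so the real tips sit about 36 mm behind the reported TCP. The wrist view (tip at row 257) agrees. Flange pose predictions match everywhere else, so I'll use tip = TCP − 36 mm. Next I back off at this height, descend further and push again.

Emit:
servo_tool(rot=[[0,0,0],[0,0,0],[0,0,0],[0,0,0],[0,0,0]], linear=[[-0.02,0,0],[-0.03,0,0],[-0.03,0,0],[-0.025,0,0],[0,0,0]], claw=[-1,-1,-1,-1,-1])

```text
time: 6.0
tool_pos: [0.4193, -0.144, 0.0803]
tcp_rot: [-0.001, 0.984, -0.179, -0.002]
wrist_force: [0.1, -0.7, 0.1]
grip_width: 0.0
```

Emit:
servo_tool(rot=[[0,0,0],[0,0,0],[0,0,0],[0,0,0],[0,0,0]], linear=[[0,0,0.01],[0,0,0.01],[0,0,0.01],[0,0,0.007],[0,0,0]], claw=[-1,-1,-1,-1,-1])

```text
time: 6.5
tool_pos: [0.4219, -0.1455, 0.042]
tcp_rot: [-0.001, 0.984, -0.179, -0.001]
wrist_force: [-0.1, 1.6, 0.1]
grip_width: -0.0
```

```bash
python3 - <<'E'
from h import *
s=arm.read_state();print(s["time"],tcp(s),s["wrist_force"],s["q"].round(2))
B=arm.camera("scene")["color"][150:240,220:330,::-1].copy()
cv2.imwrite("pics/s3.png",cv2.resize(B,None,fx=5,fy=5,interpolation=2))
E
```

```text
6.5 (array([-246.2,   -1. ,   42. ]), 'yaw err', np.float64(-0.0004), 'tilt', array([-0.0027,  0.0018])) [-0.09307308  1.57553059  0.08779511] [-0.58  0.25  1.97  0.    0.93  1.35]
```

View pics/s3.png

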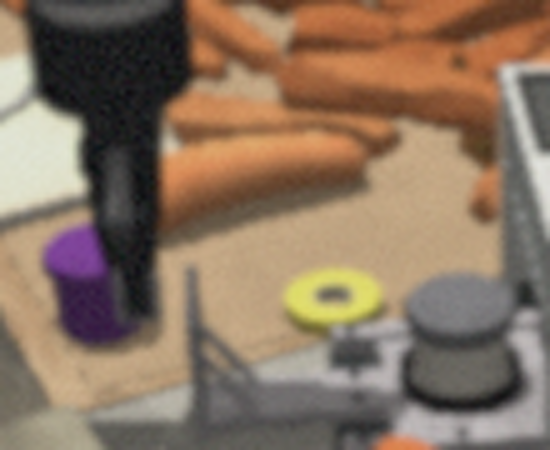

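The tip is now at about (248,214), below the tab's top edge at about row 208 and in front of the tab. Pushing.

Emit:
servo_tool(rot=[[0,0,0],[0,0,0],[0,0,0],[0,0,0],[0,0,0],[0,0,0],[0,0,0],[0,0,0],[0,0,0],[0,0,0],[0,0,0],[0,0,0],[0,0,0],[0,0,0],[0,0,0],[0,0,0],[0,0,0],[0,0,0]], linear=[[0.003,0,0],[0.003,0,0],[0.003,0,0],[0.003,0,0],[0.004,0,0],[0.004,0,0],[0.005,0,0],[0.006,0,0],[0.006,0,0],[0.006,0,0],[0.006,0,0],[0.006,0,0],[0.006,0,0],[0.006,0,0],[0.006,0,0],[0.006,0,0],[0.005,0,0],[0.005,0,0]], claw=[-1,-1,-1,-1,-1,-1,-1,-1,-1,-1,-1,-1,-1,-1,-1,-1,-1,-1])

```text
time: 8.35
tool_pos: [0.5063, -0.1774, 0.0435]
tcp_rot: [-0.0, 0.984, -0.179, -0.0]
wrist_force: [-3.7, -1.0, 0.0]
grip_width: 0.0001
```

```bash
python3 - <<'E'
from h import *
s=arm.read_state();print(s["time"],tcp(s),s["wrist_force"])
E
```

```text
8.35 (array([-156. ,   -1.3,   43.5]), 'yaw err', np.float64(-0.0004), 'tilt', array([-0.0001,  0.    ])) [-3.65867335 -0.98241092  0.00587399]
```

Contact with drag force. On to the stop.

Emit:
servo_tool(rot=[[0,0,0],[0,0,0],[0,0,0],[0,0,0]], linear=[[0.003,0,0],[0.002,0,0],[0.002,0,0],[0,0,0]], claw=[-1,-1,-1,-1])

```text
time: 8.75
tool_pos: [0.5119, -0.1795, 0.0435]
tcp_rot: [-0.0, 0.984, -0.179, -0.001]
wrist_force: [-4.5, -1.2, 0.7]
grip_width: -0.0001
```

Emit:
servo_tool(rot=[[0,0,0],[0,0,0],[0,0,0]], linear=[[0.002,0,0],[0.002,0,0],[0,0,0]], claw=[-1,-1,-1])

```text
time: 9.05
tool_pos: [0.5118, -0.1793, 0.0433]
tcp_rot: [-0.001, 0.984, -0.178, -0.004]
wrist_force: [-15.9, 2.2, 10.3]
grip_width: 0.0001
```

```bash
python3 - <<'E'
from h import *
s=arm.read_state();print(s["time"],tcp(s),s["wrist_force"])
E
```

```text
9.05 (array([-150.1,   -1.1,   43.3]), 'yaw err', np.float64(0.0003), 'tilt', array([-0.0084,  0.0033])) [-15.9162856    2.16300598  10.30298027]
```

Hard against the stop (16 N, tip half-width 12 mm as expected): the carriage is home. Back off, rise and go above the window.

Emit:
servo_tool(rot=[[0,0,0],[0,0,0],[0,0,0],[0,0,0],[0,0,0],[0,0,0],[0,0,0],[0,0,0],[0,0,0],[0,0,0],[0,0,0],[0,0,0],[0,0,0],[0,0,0]], linear=[[-0.01,0,0],[-0.015,0,0],[0,0,-0.02],[0,0,-0.035],[0,0,-0.035],[0,0,-0.03],[0,0,0],[0.03,-0.01,0],[0.03,-0.01,0],[0.03,-0.01,0],[0.03,-0.01,0],[0.03,-0.01,0],[0.021,-0.006,0],[0,0,0]], claw=[-1,-1,-1,-1,-1,-1,-1,-1,-1,-1,-1,-1,-1,-1])

```text
time: 10.45
tool_pos: [0.675, -0.1797, 0.1617]
tcp_rot: [-0.0, 0.984, -0.178, 0.0]
wrist_force: [0.3, -0.6, -0.7]
grip_width: -0.0
```

```bash
python3 - <<'E'
from h import *
a=look("w4")
print(proj(p2w(p,[[-39.5,95.5,150],[-39.5,14.5,150],[39.5,14.5,150],[39.5,95.5,150],[0,55,137]]),*a).round().tolist())
W=cv2.imread("pics/w4.png")
B=arm.camera("scene")["color"][110:210,260:400,::-1]
o=np.zeros((500,800,3),np.uint8);o[:375,:600]=cv2.resize(W,(600,375));o[375-0:,600:]=0
cv2.imwrite("pics/w4v.png",np.vstack([o[:375],np.pad(cv2.resize(B,(308,220)),((0,0),(0,492),(0,0)))]))
E
```

```text
10.45 (array([  2.8,  55.9, 161.7]), 'yaw err', np.float64(0.0006), 'tilt', array([0.0011, 0.0007])) [ 0.25721828 -0.6046643  -0.6928002 ] -1.0440596891857006e-05
[[255.0, 292.0], [382.0, 292.0], [390.0, 170.0], [247.0, 170.0], [318.0, 227.0]]
```

View pics/w4v.png

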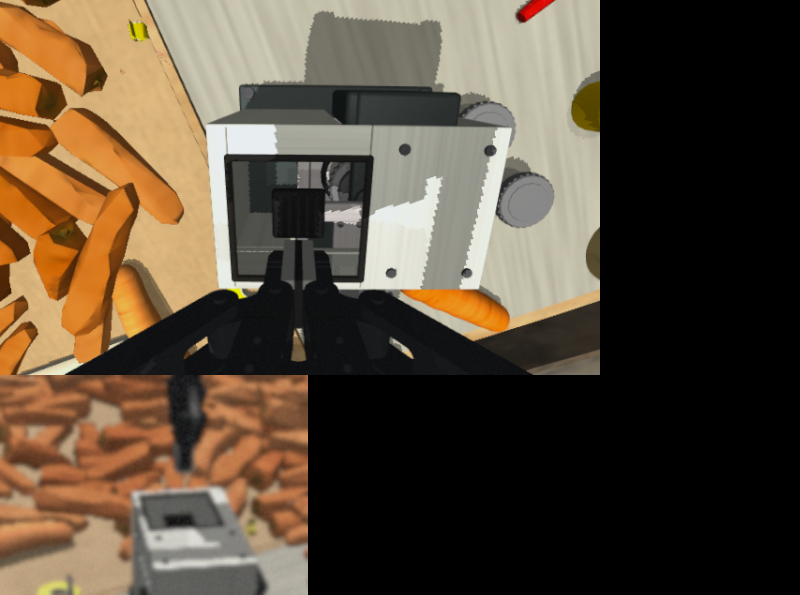

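The window's inner edge (249..389, 171..296) and the pad (318,227) match the prediction, and the tool is centred over the pad. Descending.

Emit:
servo_tool(rot=[[0,0,0],[0,0,0],[0,0,0],[0,0,0],[0,0,0],[0,0,0]], linear=[[-0.002,0,0.01],[0,0,0.015],[0,0,0.015],[0,0,0.006],[0,0,0.004],[0,0,0]], claw=[-1,-1,-1,-1,-1,-1])

```text
time: 11.15
tool_pos: [0.6702, -0.1793, 0.1134]
tcp_rot: [-0.0, 0.984, -0.179, -0.0]
wrist_force: [-0.4, 0.1, -0.3]
grip_width: -0.0001
```

Emit:
servo_tool(rot=[[0,0,0],[0,0,0],[0,0,0],[0,0,0],[0,0,0],[0,0,0]], linear=[[0,0,0.003],[0,0,0.003],[0,0,0.003],[0,0,0.003],[0,0,0.003],[0,0,0]], claw=[-1,-1,-1,-1,-1,-1])

```text
time: 11.75
tool_pos: [0.6707, -0.1793, 0.0984]
tcp_rot: [-0.0, 0.984, -0.179, -0.0]
wrist_force: [-0.8, 0.4, 3.7]
grip_width: 0.0002
```

```bash
python3 - <<'E'
from h import *
s=arm.read_state();print(s["time"],tcp(s),s["wrist_force"])
E
```

```text
11.75 (array([-1.4, 54.7, 98.4]), 'yaw err', np.float64(-0.0004), 'tilt', array([-0.0001,  0.0001])) [-0.77370418  0.40781859  3.6891993 ]
```

Emit:
servo_tool(rot=[[0,0,0],[0,0,0],[0,0,0],[0,0,0],[0,0,0],[0,0,0]], linear=[[0,0,0.003],[0,0,0.003],[0,0,0.003],[0,0,0.003],[0,0,0.002],[0,0,0]], claw=[-1,-1,-1,-1,-1,-1])

```text
time: 12.35
tool_pos: [0.671, -0.1793, 0.0856]
tcp_rot: [0.0, 0.984, -0.179, 0.001]
wrist_force: [-2.0, 2.1, 7.6]
grip_width: 0.0004
```

Emit:
servo_tool(rot=[[0,0,0],[0,0,0],[0,0,0]], linear=[[0,0,0.002],[0,0,0.002],[0,0,0]], claw=[-1,-1,-1])

```text
time: 12.65
tool_pos: [0.6709, -0.1795, 0.0819]
tcp_rot: [0.0, 0.984, -0.179, 0.001]
wrist_force: [-2.7, 1.7, 9.3]
grip_width: -0.0002
```

Emit:
servo_tool(rot=[[0,0,0],[0,0,0],[0,0,0]], linear=[[0,0,0.002],[0,0,0.002],[0,0,0]], claw=[-1,-1,-1])

```text
time: 12.95
tool_pos: [0.671, -0.1797, 0.0798]
tcp_rot: [0.001, 0.984, -0.179, 0.001]
wrist_force: [-5.7, 1.5, 16.8]
grip_width: -0.0001
```

Emit:
servo_tool(rot=[[0,0,0],[0,0,0],[0,0,0]], linear=[[0,0,0.002],[0,0,0],[0,0,0]], claw=[-1,-1,-1])

```text
time: 13.25
tool_pos: [0.6711, -0.1799, 0.0793]
tcp_rot: [0.001, 0.984, -0.179, 0.002]
wrist_force: [-7.9, 2.7, 23.7]
grip_width: 0.0
```

Firm stop at 24 N, about 21 mm below first contact: the lid is seated. Let the lever up and go above the space behind the tab.

Emit:
servo_tool(rot=[[0,0,0],[0,0,0],[0,0,0],[0,0,0],[0,0,0],[0,0,0],[0,0,0],[0,0,0],[0,0,0],[0,0,0],[0,0,0],[0,0,0],[0,0,0],[0,0,0],[0,0,0],[0,0,0],[0,0,0]], linear=[[0,0,-0.004],[0,0,-0.004],[0,0,-0.006],[0,0,-0.006],[0,0,-0.01],[0,0,-0.01],[0,0,-0.015],[0,0,-0.015],[0,0,-0.015],[0,0,0],[-0.02,0.01,0],[-0.025,0.01,0],[-0.025,0.01,0],[-0.022,0.015,0],[-0.02,0.01,0],[0,0,0],[0,0,0]], claw=[-1,-1,-1,-1,-1,-1,-1,-1,-1,-1,-1,-1,-1,-1,-1,-1,-1])

```text
time: 14.95
tool_pos: [0.5467, -0.1916, 0.1597]
tcp_rot: [-0.0, 0.984, -0.179, 0.0]
wrist_force: [0.9, 0.3, 0.7]
grip_width: 0.0002
```

```bash
python3 - <<'E'
from h import *
a=look("w5")
print(proj(p2w(p,[[-132,28,90],[-132,-28,90],[-138,28,90],[-138,-28,90],[-50,0,92]]),*a).round().tolist())
W=cv2.imread("pics/w5.png")
A=arm.camera("top")["color"][122:272,240:350,::-1]; A=cv2.resize(A,(147,200))
o=np.zeros((600,640,3),np.uint8);o[:400]=W;o[400:,:147]=A;cv2.imwrite("pics/w5v.png",o)
E
```

```text
14.95 (array([-113.1,   -0.3,  159.7]), 'yaw err', np.float64(-0.0012), 'tilt', array([ 0.0007, -0.0001])) [0.91389533 0.33046504 0.65981364] 0.0001765633474882154
[[281.0, 225.0], [353.0, 225.0], [281.0, 232.0], [353.0, 232.0], [317.0, 116.0]]
```

View pics/w5v.png

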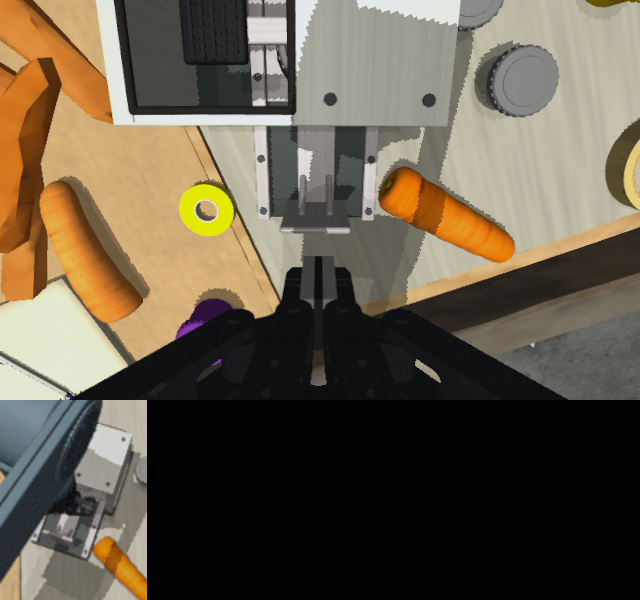

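The carriage is home: the tab's front edge is at row ~233 and was predicted at 232. The gussets at (305,195) and (328,195) sit low behind the tab. Descend behind the tab and draw it out.

Emit:
servo_tool(rot=[[0,0,0],[0,0,0],[0,0,0],[0,0,0],[0,0,0],[0,0,0],[0,0,0],[0,0,0],[0,0,0]], linear=[[0,0,0.01],[0,0,0.02],[0,0,0.02],[0,0,0.02],[0,0,0.015],[0,0,0.012],[0,0,0.01],[0,0,0.008],[0,0,0]], claw=[-1,-1,-1,-1,-1,-1,-1,-1,-1])

```text
time: 15.95
tool_pos: [0.546, -0.191, 0.0434]
tcp_rot: [-0.0, 0.984, -0.179, -0.001]
wrist_force: [-0.9, -1.1, 0.8]
grip_width: 0.0002
```

```bash
python3 - <<'E'
from h import *
s=arm.read_state();print(s["time"],tcp(s),s["wrist_force"])
E
```

```text
15.95 (array([-114. ,   -0. ,   43.4]), 'yaw err', np.float64(-0.0003), 'tilt', array([-0.0016,  0.001 ])) [-0.9408885  -1.08972949  0.80416461]
```

Draw out: from TCP −114 to about −200 first.

Emit:
servo_tool(rot=[[0,0,0],[0,0,0],[0,0,0],[0,0,0],[0,0,0],[0,0,0],[0,0,0],[0,0,0],[0,0,0],[0,0,0],[0,0,0],[0,0,0],[0,0,0],[0,0,0],[0,0,0],[0,0,0],[0,0,0],[0,0,0]], linear=[[-0.003,0,0],[-0.003,0,0],[-0.003,0,0],[-0.004,0,0],[-0.005,0,0],[-0.006,0,0],[-0.006,0,0],[-0.006,0,0],[-0.006,0,0],[-0.006,0,0],[-0.006,0,0],[-0.006,0,0],[-0.006,0,0],[-0.006,0,0],[-0.005,0,0],[-0.005,0,0],[-0.004,0,0],[0,0,0]], claw=[-1,-1,-1,-1,-1,-1,-1,-1,-1,-1,-1,-1,-1,-1,-1,-1,-1,-1])

```text
time: 17.75
tool_pos: [0.4647, -0.1607, 0.0443]
tcp_rot: [-0.0, 0.984, -0.179, -0.001]
wrist_force: [0.0, 0.8, -0.1]
grip_width: 0.0001
```

Emit:
servo_tool(rot=[[0,0,0],[0,0,0],[0,0,0],[0,0,0]], linear=[[-0.002,0,0],[-0.002,0,0],[-0.002,0,0],[0,0,0]], claw=[-1,-1,-1,-1])

```text
time: 18.15
tool_pos: [0.4598, -0.1589, 0.0444]
tcp_rot: [-0.0, 0.984, -0.179, -0.001]
wrist_force: [0.8, 0.3, -0.4]
grip_width: -0.0
```

```bash
python3 - <<'E'
from h import *
s=arm.read_state();print(s["time"],tcp(s),s["wrist_force"])
E
```

```text
18.15 (array([-206. ,   -0.3,   44.4]), 'yaw err', np.float64(-0.0003), 'tilt', array([-0.001 ,  0.0003])) [ 0.8107412   0.28713078 -0.38382548]
```

Emit:
servo_tool(rot=[[0,0,0],[0,0,0],[0,0,0]], linear=[[-0.002,0,0],[-0.002,0,0],[0,0,0]], claw=[-1,-1,-1])

```text
time: 18.45
tool_pos: [0.4589, -0.1588, 0.0449]
tcp_rot: [0.001, 0.984, -0.179, 0.002]
wrist_force: [7.8, -2.1, -6.4]
grip_width: -0.0002
```

```bash
python3 - <<'E'
from h import *
s=arm.read_state()
a=look("w6")
print(proj(p2w(p,[[-85,0,75],[-85,0,70]]),*a).round().tolist())
B=arm.camera("scene")["color"][150:270,220:340,::-1]
cv2.imwrite("pics/w6v.png",np.hstack([cv2.resize(cv2.imread("pics/w6.png"),(480,300)),cv2.resize(B,(300,300))]))
E
```

```text
18.45 (array([-206.9,   -0.4,   44.9]), 'yaw err', np.float64(-0.0009), 'tilt', array([ 0.0047, -0.002 ])) [ 7.81569563 -2.14158755 -6.352132  ] -0.00021852082778075094
[[315.0, -24.0], [315.0, -20.0]]
```

View pics/w6v.png

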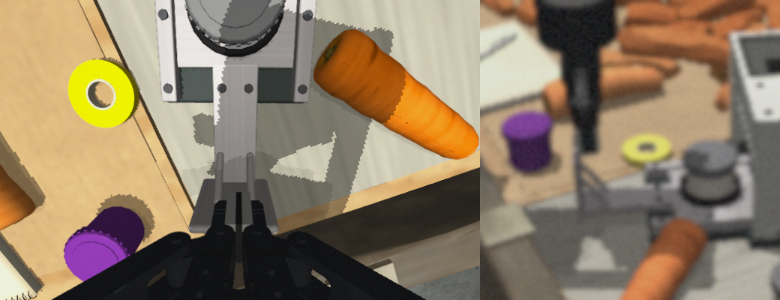

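The carriage is against its front stop (8 N), with the pot upright in its ring. Release the tab and rise clear.

Emit:
servo_tool(rot=[[0,0,0],[0,0,0],[0,0,0],[0,0,0],[0,0,0],[0,0,0],[0,0,0],[0,0,0],[0,0,0],[0,0,0],[0,0,0],[0,0,0]], linear=[[0.006,0,0],[0.006,0,0],[0,0,0],[0,0,-0.02],[0,0,-0.035],[0,0,-0.035],[0,0,-0.035],[-0.03,0,-0.02],[-0.04,0,0],[-0.04,0,0],[0,0,0],[0,0,0]], claw=[-1,-1,-1,-1,-1,-1,-1,-1,-1,-1,-1,-1])

```text
time: 19.75
tool_pos: [0.3645, -0.1231, 0.1899]
tcp_rot: [0.0, 0.984, -0.179, 0.0]
wrist_force: [-0.8, 0.8, -0.2]
grip_width: -0.0001
```

```bash
python3 - <<'E'
from h import *
s=arm.read_state();print(s["time"],tcp(s),s["wrist_force"])
c=arm.camera("scene");B=c["color"][150:250,230:390,::-1];A=cv2.imread("pics/scene0.png")[150:250,230:390]
a=c["camera_matrix"],c["k1"],c["R"],c["t"]
print(proj(p2w(p,[[-85,0,75],[-85,0,70]]),*a))
cv2.imwrite("pics/end.png",np.hstack([cv2.resize(i[:,:85],(400,470),interpolation=2) for i in (A,B)]))
g=[cv2.cvtColor(np.ascontiguousarray(i),cv2.COLOR_BGR2GRAY)[:,:160] for i in(A,B)]
# track: lid patch & tab patch (crop coords)
for n,(x,y,w,h) in dict(lid=(70,54,26,16),tab=(24,50,14,40),bench_pots=(105,85,55,15)).items():
    T=g[0][y:y+h,x:x+w]; S=g[1][max(y-6,0):y+h+6,max(x-6,0):x+w+6]
    r=cv2.matchTemplate(S,T,cv2.TM_CCOEFF_NORMED);_,m,_,l=cv2.minMaxLoc(r);print(n,m,l[0]-min(6,x),l[1]-min(6,y))
E
```

```text
19.75 (array([-3.078e+02, -2.000e-01,  1.899e+02]), 'yaw err', np.float64(-0.0008), 'tilt', array([ 0.0008, -0.0007])) [-0.78204817  0.81015934 -0.21482012]
[[312.33521482 209.28465909]
 [312.3559891  210.92078106]]
lid 0.9498389363288879 0 1
tab 0.9609917998313904 0 0
bench_pots 0.9963881373405457 0 0
```

View pics/end.png

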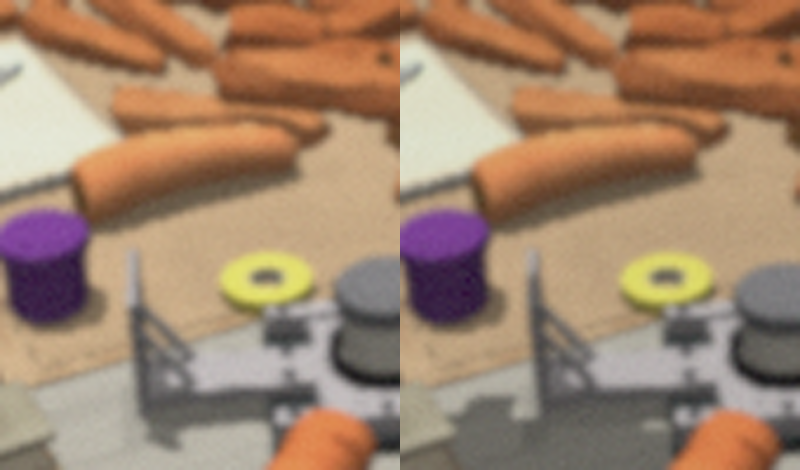

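The tab is back at its starting pixel, the lid is 1 px lower (seating predicts about 1.5 px), and the bystanders in the view have not moved.

```bash
python3 -c "
from rig import arm
print(arm.close_job())"
```

```text
the job is handed in; nothing more can be done
None
```

I pushed the carriage home by its tab, pressed the lever through the window to its firm stop, let it up, and drew the carriage back out. I then moved the arm clear and handed the job in at about 20 s; it gave no verdict.

**First push missed:** the shut fingertips are about 36 mm behind the reported TCP, so the first push passed over the tab without moving anything. I corrected for that, and the second push worked.

**Last checks:**

| Check | Result |
|---|---|
| Carriage home | stopped against the back stop, about 16 N |
| Lever pressed | firm stop at about 24 N, roughly 21 mm below first contact |
| Carriage drawn out | stopped against the front stop, about 8 N; tab back at its starting pixel |
| Pot | upright in its ring in the view taken just before the arm moved clear |
| Lid | 1 px lower than at the start; seating predicts about 1.5 px, so this fits but is coarse |
| Bystanders | grey pots matched at zero shift; tape reel and visible part of the carrot show no movement; masking tape not checked |

- **Lever:** that it came up is inferred from lifting the fingers clear; I did not measure its angle.
- **Guard:** I saw no sign of contact. There was up to 8 N of sideways force at the bottom of the press; I took it to be from the pad but did not check.

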